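# Eject the diffuser's refill and trap it half out

## Task

Eject the used refill from the yellow mosquito-repellent diffuser: press its grey eject key down with one fingertip while the other finger waits in front of the bay, so that the cassette springs out against that finger and stops about half out, its back end still in the bay, instead of shooting off over the tray. Then let the key come up and draw the hand clear, leaving the cassette lying flat and still where it was stopped. Do not lift or carry anything, and leave the other things on the tray undisturbed.

Things in the scene. Friction and masses are not known exactly. Their poses are not given: they have to be found in the camera images.
- diffuser: Yellow mosquito-repellent diffuser, stuck to the white tray (fixed). Origin: centre of its underside, 5 mm above the table; z up, its FRONT is its -x. Spans x -50..50, y -40..40 mm. Rear half: louvred fan housing 48 mm tall (its round power button is not used). Low front half (x -50..0): at +y the cassette bay, at -y a deck (z 13) with the eject key.
- bay_mouth (a point): Middle of the front edge of the bay floor, at (-50, 18, 6) mm in the diffuser's frame. The bay is 36 mm wide (y 0..36), open on top and to the front, its side walls reach z 16 mm. A tongue level with its floor (z 6) runs on 42 mm in front of it (x -92..-50, y 0..36) and carries the cassette as it comes out; beyond it is the tray.
- eject_key (a joint): The eject key, travel in m: 0 = up, 0.006 = fully down. Sprung: about 1 N to start, 4 N fully down; it comes up when let go. At 4 to 5 mm of travel its latch frees the cassette, which springs out at once.
- key_top (a point): Centre of the top of the eject key, a grey rectangular key 28 mm (diffuser's x) by 26 mm (y) standing 7 mm proud of the deck beside the bay; with the key up it is at (-34, -22, 20) mm in the diffuser's frame. Pressed straight down.
- cassette_mid (a point): Centre of the refill cassette, a slippery loose white block 60 mm long (x), 34 wide, 28 high, about 45 g. Latched it is at (-20, 18, 20) mm in the diffuser's frame, same axes: front face flush with the bay's front, top at z 34. Freed, a spring (2.2 N, ends after 14 mm) throws it along -x; unstopped it slides far out on to the tray at once. Stopped over 15 mm out, it is past the latch and stays.
- cup: Empty stainless steel cup, rim radius 37 mm, 85 mm tall; origin at the centre of its underside. Bystander, loose.
- remote: Grey ceiling-fan remote lying flat, 38 x 128 x 18 mm (x, y, z); origin at the centre of its underside. Bystander, loose.
- opener: Red plastic bottle opener lying flat, about 114 x 38 x 9 mm (x, y, z), head with a window at +x; origin near the middle of its underside. Bystander, loose.
- ceramic_box: White ceramic box with its lid and a small blue knob, 70 x 88 x 63 mm high with the knob; origin at the centre of its underside. Bystander, loose.
- clock: White digital alarm clock, 44 x 104 x 50 mm; origin at the centre of its underside. Bystander, loose.
- cream_jar: Amber glass cream jar with a white cap, radius 30 mm, 48 mm tall; origin at the centre of its underside. Bystander, loose.
- glasses_case: Black spectacle case, 158 x 58 x 36 mm (x, y, z); origin at the centre of its underside. Bystander, loose.
There are look-alikes about, which are no part of the job. Leave any black or red look-alike of the part that bears cassette_mid alone.

How it is judged:
On the way, in this order (a step that is already met when the one before it is completed fails the run):
1. the eject key is pressed down (value of joint eject_key above 0.003 m).
2. the cassette has sprung out and been stopped part-way, its back end still in the bay (x of cassette_mid in the frame of diffuser between -0.076 and -0.035 m and linear speed of cassette below 0.02 m/s), for 0.1 s.
At the end, for the whole second after the job is handed in: The cassette lies flat and at rest 15 to 56 mm out of its latched place (its 60 mm length still partly in the bay), within 10 mm of the bay's centre line, and the key is up again (x of cassette_mid in the frame of diffuser between -0.076 and -0.035 m and y of cassette_mid in the frame of diffuser between 0.008 and 0.028 m and z of cassette_mid in the frame of diffuser between 0.015 and 0.025 m and angle between cassette_mid's own z axis and vertical below 0.15 rad and linear speed of cassette below 0.01 m/s and value of joint eject_key below 0.002 m); the robot touches nothing.
It fails at once if the cassette slides out of the bay (60 mm or more from its latched place) (x of cassette_mid in the frame of diffuser below -0.08 m).
It fails at once if the cassette is lifted (by 12 mm or more) or tipped (z of cassette_mid in the frame of diffuser above 0.032 m or angle between cassette_mid's own z axis and vertical above 0.5 rad).
It fails at once if another thing on the tray is moved by more than 15 mm (distance of any of cup, remote, opener, ceramic_box, clock, cream_jar, glasses_case from where it was at the start of the episode above 0.015 m).
It also fails if it takes over 29 s, if anything falls off the work surface, if the arm or the gripper's body presses on something with over 40 N, if the wrist force passes 120 N, or if a joint passes its speed limit or range.

## Robot

A 6-joint arm with a two-finger parallel gripper is mounted at the origin on the work surface. World frame = base frame: x ahead of the robot, y to its left, z up, the work surface at z = 0. Lengths are in m, angles in rad, forces in N, time in s.
With the tool pointing down it reaches from about 0.3 to 0.775 m from the base axis. Payload 14.6 kg.
Tool frame: the origin (TCP) lies on the centre line of the jaws, within the pads' length; the fingertips stand 25 mm ahead of it and the grasp point (between the pads) lies 6 mm ahead of it (ctrl.tip_reach is the distance from the TCP to the fingertips, in m); z points along the fingers, y is the line along which they close (so a half turn about z gives the same grasp; the last joint's range is limited). The gripper opens to 94 mm and grips with 3 to 60 N. Pads are 16 mm wide; open, the fingers measure 119 mm over their backs; the gripper's body (75 mm by 177 mm) begins 78 mm behind the grasp point.
Start: joints at [1.07, 0.3, 1.521, -0, 1.321, -0.067], TCP at [0.231, 0.499, 0.23] pointing down, gripper open.
Joint ranges: [-3.03, 3.03], [-0.79, 2.21], [0.23, 2.52], [-1.04, 4.18], [0, 3.07], [-2.55, 2.55]. Speed limits (rad/s): [2.22, 2.22, 2.57, 3.14, 3.14, 3.14].

## Interface

Orientations are given as [roll, pitch, yaw] about the fixed x, y, z axes, in that order (R = Rz(yaw) Ry(pitch) Rx(roll)).
In Python, from station import ctrl gives the robot as it stands. The module is installed in compiled form; this text tells all that it offers.
- The arm moves only by the tool apply_moves, never from a script. Its argument "deltas" is a list of rows, each a list of 7 numbers: the closure in counts, from 0 (fully open) to 255 (shut), then the shift along the world's x, y, z in cm, then the turn, a rotation vector about the world's x, y, z in rad. In form: [[jaw, tx, ty, tz, ax, ay, az], ...]. A call has 1 to 10 rows; each row shifts and turns the commanded pose from where the row before left it; what a row does not reach is not made up. A row lasts 1/10 s, in which the tool goes at most 50 mm and 8.59 degrees, less where a joint would pass 70% of its speed; a pose out of reach is approached as far as the arm can. A call with a gripper value outside its range is refused whole. The fingers move at their own pace and stop on an object; "grip_force" is the grip in N (left out, the last holds). Time passes only in rows, so rows that do not move let the fingers close. It gives the time, the measured TCP pose, the force, the opening and the grip force at its end, in the units of the state.
- ctrl.get_obs(): the state, without advancing time (a new reading comes with each control period).
- ctrl.camera(name): name is "scene" or "top"; returns a dict with "img" (400x640x3 uint8, red, green, blue), "K" (3x3 intrinsics, pixels), "pose" (4x4, takes a point from camera to world coordinates). Camera axes: x right, y up, looking along -z (the intrinsics and any distortion apply to the point x, -y, -z); pixel columns grow to the right and rows downward; lengths in m; the calibration is good to about 2 mm. A picture is of the moment at which its call begins. There is no depth.
- ctrl.hand_in(): hands the job in; it is judged then, once.
The state is a dict: "time_s": time; "qpos": joint angles; "joint_vel": joint speeds; "tau": joint torques, N m; "ee_pos": TCP position; "eef_rot": TCP orientation; "force": force on the tool from outside, world axes, zero at the start; "moment": the same for the moment, N m; "grip_width": finger opening in m; "grip_force": force on a finger pad.
Only numpy, scipy, OpenCV 4.12 (cv2) and the standard library are available. Lean on these libraries where they do the work, as an engineer would, in place of code of your own. Each camera call takes 0.05 s, during which the arm holds its last target. There are 200 camera calls.

## Working session

There is one attempt and no reset: what is moved stays moved. The work goes in short steps, Python scripts to look and compute and a tool call to move; the robot and the scene stay as the last step left them, time stands still between calls to the robot, and variables do not carry over. Pictures are saved under pics/ and viewed, at most 10 in all, crops included, and the job is handed in when it is done.

Besides the shell and the picture viewer there is one more tool, called after "Call:" by a JSON object that holds its "fn" and its "kwargs". apply_moves: Moves the arm, as the interface text tells. Its arguments: {"type":"object","properties":{"deltas":{"type":"array"},"grip_force":{"type":"number"}},"required":["deltas"]}

```bash
mkdir -p pics; cat > h.py <<'E'
import numpy as np, cv2
from station import ctrl
def shot(n,f):
    c=ctrl.camera(n); cv2.imwrite(f,c["img"][:,:,::-1]); np.savez(f[:-4],**c); return c
def ray(c,u,v,z):
    d=np.linalg.inv(c["K"])@[u,v,1]; d=np.array([d[0],-d[1],-d[2]])
    P=c["pose"]; d=P[:3,:3]@d; o=P[:3,3]
    return o+d*(z-o[2])/d[2]
def proj(c,p):
    q=np.linalg.inv(c["pose"])@np.append(p,1); w=c["K"]@[q[0],-q[1],-q[2]]; return w[:2]/w[2]
E
python3 - <<'E'
from h import *
for n in("top","scene"):
    c=shot(n,f"pics/{n}1.png"); print(c["pose"].round(3),c["K"].round(1))
o=ctrl.get_obs(); print(o["time_s"],o["ee_pos"],o["eef_rot"],ctrl.tip_reach)
E
```

```text
[[-2.800e-02  9.940e-01 -1.080e-01  3.450e-01]
 [-1.000e+00 -2.800e-02 -1.000e-03  7.200e-02]
 [-4.000e-03  1.080e-01  9.940e-01  1.273e+00]
 [ 0.000e+00  0.000e+00  0.000e+00  1.000e+00]] [[445.7   0.  318.8]
 [  0.  445.7 204.5]
 [  0.    0.    1. ]]
[[ 0.318 -0.781  0.538  0.975]
 [ 0.948  0.267 -0.173 -0.096]
 [-0.009  0.565  0.825  0.809]
 [ 0.     0.     0.     1.   ]] [[375.2   0.  321.9]
 [  0.  375.2 207.1]
 [  0.    0.    1. ]]
0.1 [0.23108225 0.49888362 0.22996526] [-3.14063025e+00 -7.02986616e-05  2.70777810e+00] 0.025
```

View pics/top1.png

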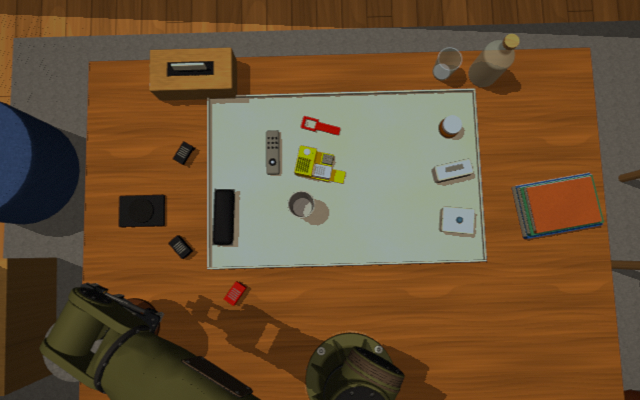

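View pics/scene1.png

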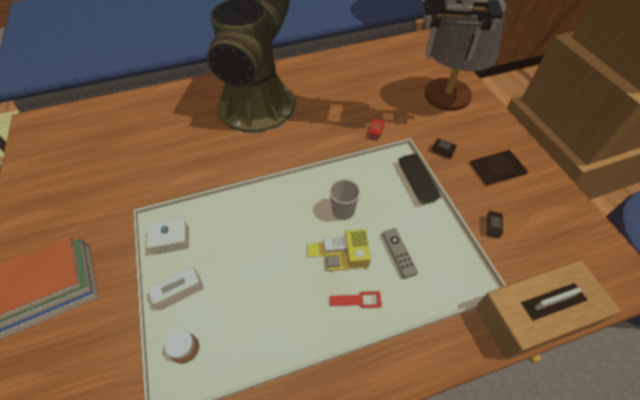

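```bash
python3 - <<'E'
import cv2,numpy as np
a=cv2.imread("pics/top1.png")[135:225,280:360]; b=cv2.imread("pics/scene1.png")[215:285,295:385]
a=cv2.resize(a,(400,450),interpolation=cv2.INTER_CUBIC); b=cv2.resize(b,(400,311),interpolation=cv2.INTER_CUBIC)
o=np.zeros((450,800,3),np.uint8); o[:,:400]=a;o[:311,400:]=b
cv2.imwrite("pics/crop1.png",o)
E
```

```text
(no output)
```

View pics/crop1.png

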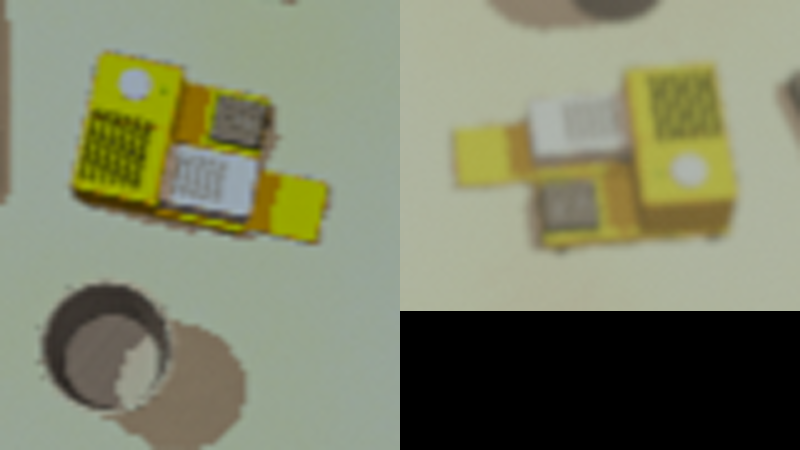

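```bash
cat > fit.py <<'E'
from h import *
T=[(97,52,50,-40,48),(183,67,0,-40,48),(75,190,50,40,48),(330,183,-92,0,6),(320,243,-92,36,6),(238,122,-34,-22,20)]
S=[(622,68,0,40,48),(715,63,50,40,48),(735,200,50,-40,48),(640,205,0,-40,48),(568,205,-34,-22,20),(452,128,-92,36,6),(455,186,-92,0,6)]
def load(f): return dict(np.load(f))
def fit(L,c,uv):
    A=[];B=[]
    for u,v,x,y,z in L:
        B.append(ray(c,*uv(u,v),(z+5)/1000)[:2]);A.append((x/1000,y/1000))
    A=np.array(A);B=np.array(B);a=A-A.mean(0);b=B-B.mean(0)
    th=np.arctan2((a[:,0]*b[:,1]-a[:,1]*b[:,0]).sum(),(a*b).sum())
    R=np.array([[np.cos(th),-np.sin(th)],[np.sin(th),np.cos(th)]])
    t=B.mean(0)-R@A.mean(0); print(np.degrees(th),t,"\n",((B-(A@R.T+t))*1000).round(1).tolist()); return th,t
ct=load("pics/top1.npz");cs=load("pics/scene1.npz")
if __name__=="__main__":
    fit(T,ct,lambda u,v:(280+u/5-.4,135+v/5-.4)); fit(S,cs,lambda u,v:(295+(u-400)/4.444-.4,215+v/4.444-.4))
    for n,u,v,z in(("cup",301,197,.085),("cuprim2",301,207,.005),("openerend",340,131,.01),("remote",273,152,.02)): print(n,ray(ct,u,v,z))
E
python3 fit.py
```

```text
77.76260248118767 [0.59633344 0.08283135] 
 [[0.2, 0.4], [0.9, 1.4], [0.6, -2.6], [-0.9, 0.5], [-0.3, -0.2], [-0.5, 0.5]]
75.772489344587 [0.60053783 0.08183379] 
 [[-0.7, 0.5], [0.0, -0.4], [-0.2, -1.7], [-0.6, 0.8], [0.7, 0.2], [0.8, 0.3], [-0.1, 0.3]]
cup [0.495663   0.12015764 0.085     ]
cuprim2 [0.47698835 0.12409902 0.005     ]
openerend [0.69482634 0.00552069 0.01      ]
remote [0.63606449 0.19991994 0.02      ]
```

Call:
{"fn": "apply_moves", "kwargs": {"deltas": [[100, 1.8, -2.4, 0, 0, 0, -0.02], [100, 1.8, -2.4, 0, 0, 0, -0.02], [100, 1.8, -2.4, 0, 0, 0, -0.02], [100, 1.8, -2.4, 0, 0, 0, -0.02], [100, 1.8, -2.4, 0, 0, 0, -0.02], [100, 1.8, -2.4, 0, 0, 0, -0.02], [100, 1.8, -2.4, 0, 0, 0, -0.02], [100, 1.8, -2.4, 0, 0, 0, -0.02], [100, 1.8, -2.4, 0, 0, 0, -0.02], [100, 1.8, -2.4, 0, 0, 0, -0.02]], "grip_force": 30}}

```text
time_s: 1.1
ee_pos: [0.4117, 0.2579, 0.2302]
eef_rot: [-3.141, -0.0, 2.507]
force: [-0.5, 0.3, 0.3]
grip_width: 0.0571
grip_force: 0.0
```

Call:
{"fn": "apply_moves", "kwargs": {"deltas": [[100, 1.8, -2.4, 0, 0, 0, -0.02], [100, 1.8, -2.4, 0, 0, 0, -0.02], [100, 1.8, -2.4, 0, 0, 0, -0.02], [100, 1.8, -2.4, 0, 0, 0, -0.02], [100, 1.8, -2.4, 0, 0, 0, -0.02], [100, 1.8, -2.4, 0, 0, 0, -0.02], [100, 1.8, -2.4, 0, 0, 0, -0.02], [100, 1.8, -2.4, 0, 0, 0, -0.02], [100, 1.3, -2.4, 0, 0, 0, -0.02], [100, 0, 0, 0, 0, 0, -0.02]]}}

```text
time_s: 2.1
ee_pos: [0.5689, 0.0407, 0.2297]
eef_rot: [-3.141, -0.0, 2.304]
force: [0.6, 0.2, 0.0]
grip_width: 0.0572
grip_force: 0.0
```

Call:
{"fn": "apply_moves", "kwargs": {"deltas": [[100, 0.9, -1.1, -2, 0, 0, 0], [100, 1.0, -1.1, -2, 0, 0, 0], [100, 0, 0, -3, 0, 0, 0], [100, 0, 0, -3, 0, 0, 0], [100, 0, 0, -3, 0, 0, 0], [100, 0, 0, -1.5, 0, 0, 0], [100, 0, 0, 0, 0, 0, 0]]}}

```text
time_s: 2.8
ee_pos: [0.5862, 0.0215, 0.0838]
eef_rot: [-3.139, -0.002, 2.308]
force: [1.0, -0.4, 0.4]
grip_width: 0.0572
grip_force: 0.0
```

```bash
python3 - <<'E'
from h import *
o=ctrl.get_obs();print(o["ee_pos"],o["eef_rot"])
c=shot("scene","pics/s2.png");d=shot("top","pics/t2.png")
a=cv2.resize(c["img"][180:290,290:390,::-1],(500,550),interpolation=cv2.INTER_CUBIC)
b=cv2.resize(d["img"][130:230,290:350,::-1],(300,500),interpolation=cv2.INTER_CUBIC)
m=np.zeros((550,800,3),np.uint8);m[:,:500]=a;m[:500,500:]=b
cv2.imwrite("pics/c2.png",m)
E
```

```text
[0.58617304 0.0214999  0.08375846] [-3.13917241e+00 -2.39668124e-03  2.30802911e+00]
```

View pics/c2.png

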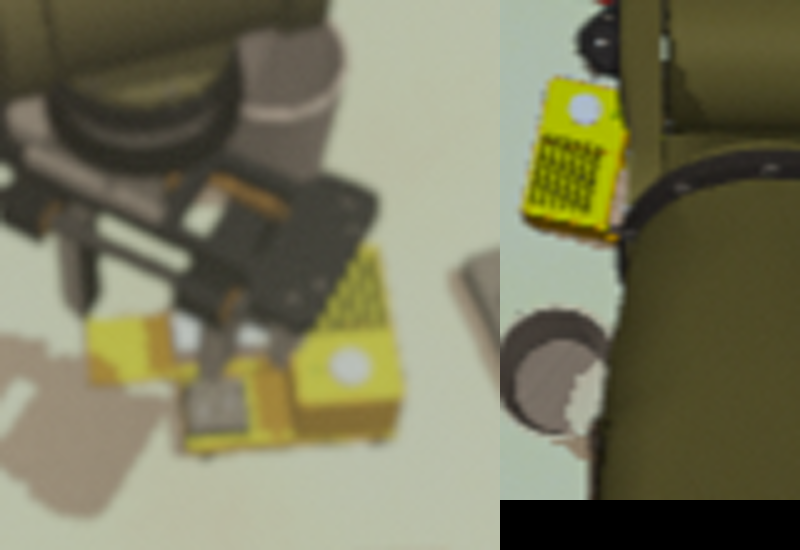

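```bash
python3 - <<'E'
from h import *
o=ctrl.get_obs();p=o["ee_pos"];y=o["eef_rot"][2]-np.pi/2
print(p,o["time_s"])
c=dict(np.load("pics/s2.npz"))
d=np.array([np.cos(y),np.sin(y)])
th=np.radians(76.8);R=np.array([[np.cos(th),-np.sin(th)],[np.sin(th),np.cos(th)]]);t=np.array([.5985,.0823])
for s in(1,-1):
    q=p[:2]+s*d*.0349
    u=proj(c,[*q,p[2]-.025]); print("pic",(u-[290,180]+.4)*5,"diff",R.T@(q-t)*1000)
for k in((-34,-22,20),(-92,0,6),(-92,36,6),(50,-40,48)):
    q=np.array([*(R@np.array(k[:2])/1000+t),k[2]/1000+.005]);print(k,(proj(c,q)-[290,180]+.4)*5)
E
```

```text
[0.5876021  0.02129735 0.08654619] 2.9
pic [216.89922615 366.8323254 ] diff [-33.13925843 -23.11933707]
pic [ 81.96587857 300.53453771] diff [-90.61961487  16.47925664]
(-34, -22, 20) [213.55398619 401.53825796]
(-92, 0, 6) [ 86.16133926 383.75902504]
(-92, 36, 6) [ 80.90518388 317.15234914]
(50, -40, 48) [406.1018119  393.09400272]
```

Call:
{"fn": "apply_moves", "kwargs": {"deltas": [[100, 0, -0.1, -1, 0, 0, 0], [100, 0, -0.1, -1, 0, 0, 0], [100, 0, 0, -1, 0, 0, 0], [100, 0, 0, 0, 0, 0, 0], [100, 0, 0, 0, 0, 0, 0]]}}

```text
time_s: 3.4
ee_pos: [0.5871, 0.019, 0.0552]
eef_rot: [-3.141, -0.0, 2.308]
force: [0.2, -0.5, 0.4]
grip_width: 0.0569
grip_force: 0.0
```

Call:
{"fn": "apply_moves", "kwargs": {"deltas": [[100, 0, 0, -0.3, 0, 0, 0], [100, 0, 0, -0.3, 0, 0, 0], [100, 0, 0, 0, 0, 0, 0], [100, 0, 0, 0, 0, 0, 0]]}}

```text
time_s: 3.8
ee_pos: [0.5872, 0.019, 0.0496]
eef_rot: [3.141, 0.0, 2.308]
force: [0.7, -1.3, 1.5]
grip_width: 0.0576
grip_force: 0.2
```

Contact with the key at the expected height. Press.

Call:
{"fn": "apply_moves", "kwargs": {"deltas": [[100, 0, 0, -0.2, 0, 0, 0], [100, 0, 0, -0.2, 0, 0, 0], [100, 0, 0, -0.1, 0, 0, 0], [100, 0, 0, 0, 0, 0, 0], [100, 0, 0, 0, 0, 0, 0], [100, 0, 0, 0, 0, 0, 0]]}}

```text
time_s: 4.4
ee_pos: [0.5873, 0.019, 0.0446]
eef_rot: [3.141, 0.0, 2.308]
force: [-0.9, 0.1, 4.1]
grip_width: 0.0572
grip_force: 1.8
```

```bash
python3 - <<'E'
from h import *
c=shot("scene","pics/s3.png")
cv2.imwrite("pics/c3.png",cv2.resize(c["img"][180:290,290:390,::-1],(500,550),interpolation=cv2.INTER_CUBIC))
E
```

```text
(no output)
```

View pics/c3.png

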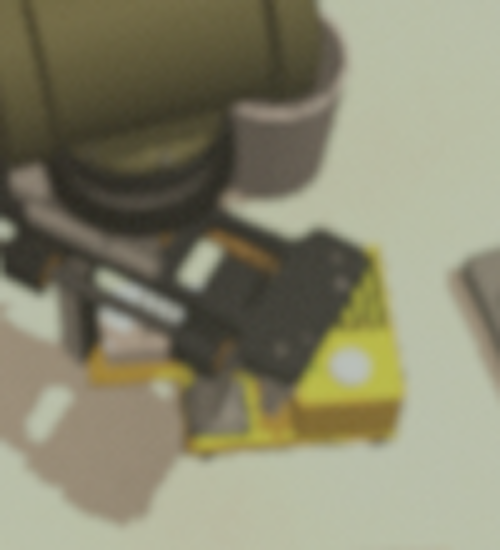

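Call:
{"fn": "apply_moves", "kwargs": {"deltas": [[100, 0, -0.1, 0, 0, 0, 0], [100, 0, -0.1, 0.2, 0, 0, 0], [100, -0.1, -0.1, 0.3, 0, 0, 0], [100, 0, 0, 0.5, 0, 0, 0], [100, 0, 0, 1, 0, 0, 0], [100, 0, 0, 2, 0, 0, 0], [100, 0, 0, 3, 0, 0, 0], [100, 0, 0, 4, 0, 0, 0], [100, 0, 0, 4, 0, 0, 0], [100, 0, 0, 2, 0, 0, 0]]}}

```text
time_s: 5.45
ee_pos: [0.5867, 0.0159, 0.2189]
eef_rot: [3.139, 0.003, 2.308]
force: [0.7, -0.3, 0.1]
grip_width: 0.0573
grip_force: 0.0
```

Call:
{"fn": "apply_moves", "kwargs": {"deltas": [[100, 0, -3, 0, 0, 0, 0], [100, 0, -4, 0, 0, 0, 0], [100, 0, -4, 0, 0, 0, 0], [100, 0, -4, 0, 0, 0, 0], [100, 0, -4, 0, 0, 0, 0], [100, 0, -4, 0, 0, 0, 0], [100, 0, -2, 0, 0, 0, 0], [100, 0, 0, 0, 0, 0, 0], [100, 0, 0, 0, 0, 0, 0]]}}

```text
time_s: 6.35
ee_pos: [0.5861, -0.2333, 0.2145]
eef_rot: [3.142, -0.0, 2.308]
force: [0.2, -0.1, -0.0]
grip_width: 0.0571
grip_force: 0.0
```

```bash
python3 - <<'E'
from h import *
c=shot("scene","pics/s4.png");d=shot("top","pics/t4.png")
a=cv2.resize(c["img"][215:285,295:385,::-1],(400,311),interpolation=cv2.INTER_CUBIC)
b=cv2.resize(d["img"][135:225,280:360,::-1],(400,450),interpolation=cv2.INTER_CUBIC)
m=np.zeros((450,800,3),np.uint8);m[:,:400]=b;m[:311,400:]=a
cv2.imwrite("pics/c4.png",m); print(ctrl.get_obs()["ee_pos"],ctrl.get_obs()["force"])
E
```

```text
[ 0.58637175 -0.23257436  0.21468484] [ 0.2416351   0.52579074 -1.08649378]
```

View pics/c4.png

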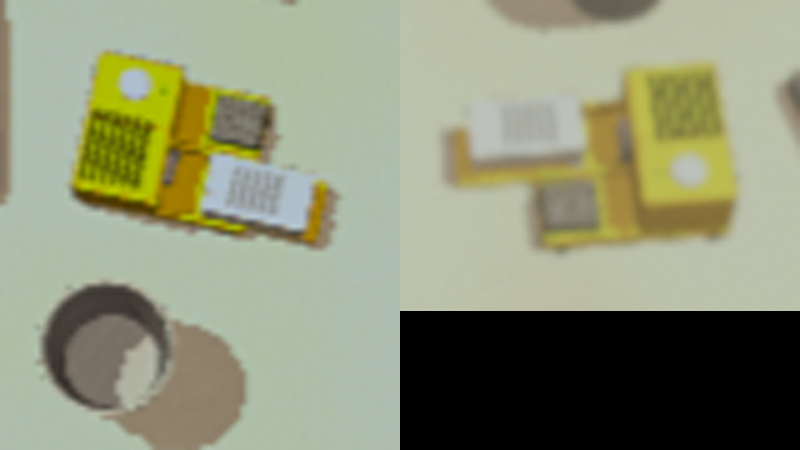

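The picture shows the cassette lying flat and straight, about 31 mm out. In the top crop its front edge has moved from column 258 to about 313. The key is up and the cup hasn't moved.

```bash
python3 -c "
from station import ctrl
print(ctrl.hand_in())"
```

```text
the job is handed in; nothing more can be done
None
```

The cassette was ejected against the waiting finger and stopped about 31 mm out, lying flat with its back end still in the bay; the key is up, the hand is clear, and the job is handed in (no verdict was returned).

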